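Stroke the vial lids shut along a curved rack

ROBOT

A 6-joint arm with a two-finger parallel gripper is mounted at the origin on a cart in front of the work surface, level with it; the furniture and walls round the work are solid. World frame = base frame: x ahead of the robot, y to its left, z up, the work surface at z = 0. Lengths are in mm, angles in degrees, forces in N, time in s.
With the tool pointing down it reaches from about 350 to 850 mm from the base axis. Payload 8.1 kg.
Tool frame: the origin (TCP) lies midway between the tips of the shut fingers; the grasp point (between the pads) lies 19 mm behind it; z points along the fingers, y is the line along which they close (so a half turn about z gives the same grasp; the last joint's range is limited). The gripper opens to 85 mm and grips with 20 to 120 N. Pads are 22 mm wide; open, the fingers measure 114 mm over their backs; the gripper's body (76 mm by 85 mm) begins 54 mm behind the grasp point. The pads swing forward as they close: fully open they stand 13 mm farther back than shut.
Start: joints at [66.497, 7.471, 85.268, -0, 87.261, -4.893], TCP at [191.45, 568.641, 231.292] pointing down, gripper open.
Joint ranges: [-169.43, 169.43], [-51.17, 129.36], [1.28, 143.12], [-76.62, 256.62], [0, 156.53], [-152.29, 152.29]. Speed limits (degrees/s): [136.94, 136.94, 159.86, 180, 180, 180].

INTERFACE

Orientations are given as [roll, pitch, yaw] about the fixed x, y, z axes, in that order (R = Rz(yaw) Ry(pitch) Rx(roll)).
In Python, from bench import r gives the robot as it stands. The module is installed in compiled form; this text tells all that it offers.
- The arm moves only by the tool jog_arm, never from a script. Its argument "rows" is a list of rows, each a list of 2 entries, a list of its own where there are three numbers: the shift along the tool's x, y, z in mm, then the turn, a rotation vector about the tool's x, y, z in rad. A call has 1 to 10 rows; each row is the pose to reach, as a shift and turn from the pose commanded when the call began, along the tool's axes at that moment; what a row does not reach only later rows make up. A row lasts 1/10 s, in which the tool goes at most 50 mm and 8.59 degrees, less where a joint would pass 70% of its speed; a pose out of reach is approached as far as the arm can. A call with a gripper value outside its range is refused whole. "grip" is the finger opening in mm, from 0 to 85.4, set as the call begins (left out, the last holds). The fingers move at their own pace and stop on an object; "force" is the grip in N (left out, the last holds). Time passes only in rows, so rows that repeat a pose let the fingers close. It gives the time, the measured TCP pose, the force, the opening and the grip force at its end, in the units of the state.
- r.sense(): the state, without advancing time (a new reading comes with each control period).
- r.snapshot(name): name is "scene" or "side" or "wrist"; returns (picture, depth): 400x640x3 uint8, blue, green, red; 400x640 float32, mm along the optical axis (not along the pixel's ray), 0 where there is no reading.
- r.camera_params(name): a dict with "fx", "fy", "cx", "cy" (pixels), "dist_coeffs" ([k1, k2, p1, p2, k3] as OpenCV has them; the pictures are not rectified), "pose" (4x4, takes a point from camera to world coordinates); the wrist camera has in their place "tool_from_camera" (4x4, takes a point from camera to tool coordinates, whose origin is the TCP and whose axes are the flange's). Camera axes: x right, y down, z forward; pixel columns grow to the right and rows downward; lengths in mm; the calibration is good to about 2 mm. A picture is of the moment at which its call begins: read the wrist's pose just before it. camera_params takes no time and is no camera call.
- r.hand_in(): hands the job in; it is judged then, once.
The state is a dict: "time": time; "joint_pos": joint angles; "qd": joint speeds; "joint_efforts": joint torques, N m; "tool_pos": TCP position; "tcp_rot": TCP orientation; "ft_force": force on the tool from outside, world axes, zero at the start; "wrist_torque": the same for the moment, N m; "finger_gap": finger opening in mm; "grip_force": force on a finger pad.
Only numpy, scipy, OpenCV 4.12 (cv2) and the standard library are available. Lean on these libraries where they do the work, as an engineer would, in place of code of your own. Each camera call takes 0.05 s, during which the arm holds its last target. There are 200 camera calls.

TASK

The five hinged lids on the curved vial rack stand ajar: run a fingertip lightly along the row, starting at the end with the round lug and going from each lid's hinge towards its tab, so that each lid is pressed fully shut in turn. Keep the fingertip on or just above the lids until the last one is shut, then move away clear. Do not grip, lift or shift the rack, do not press hard, and leave everything else where it stands.

Things in the scene. Friction and masses are not known exactly. Their poses are not given: they have to be found in the camera images.
- vial_rack: loose grey-painted metal rack (0.9 kg) with five white vials in a curved row; 56 mm high with lids shut, nothing on it higher. Origin: underside below vial 3, z up. The vials stand on an arc of radius 110 mm, centre 110 mm from the origin along the rack's -x. The row runs from its +y end (lid 1, the base has a round thumb lug) to its -y end (lid 5). Overall about 205x85 mm.
- lid_1 (a joint): hinged lid of the first vial: 0 = shut (flat), positive = ajar (rad, 0.25 to 0.42 at the start). Disc 25 mm across, 4 mm thick; its hinge edge faces the lid 1 end of the row and does not give way; the 6 mm tab opposite faces the lid 5 end and stands up to 13 mm high when ajar. It stays where left; about 1 N on its outer half shuts it.
- lid_2 (a joint): hinged lid of the second vial: 0 = shut (flat), positive = ajar (rad, 0.25 to 0.42 at the start). Disc 25 mm across, 4 mm thick; its hinge edge faces the lid 1 end of the row and does not give way; the 6 mm tab opposite faces the lid 5 end and stands up to 13 mm high when ajar. It stays where left; about 1 N on its outer half shuts it.
- lid_3 (a joint): hinged lid of the third vial: 0 = shut (flat), positive = ajar (rad, 0.25 to 0.42 at the start). Disc 25 mm across, 4 mm thick; its hinge edge faces the lid 1 end of the row and does not give way; the 6 mm tab opposite faces the lid 5 end and stands up to 13 mm high when ajar. It stays where left; about 1 N on its outer half shuts it.
- lid_4 (a joint): hinged lid of the fourth vial: 0 = shut (flat), positive = ajar (rad, 0.25 to 0.42 at the start). Disc 25 mm across, 4 mm thick; its hinge edge faces the lid 1 end of the row and does not give way; the 6 mm tab opposite faces the lid 5 end and stands up to 13 mm high when ajar. It stays where left; about 1 N on its outer half shuts it.
- lid_5 (a joint): hinged lid of the last vial: 0 = shut (flat), positive = ajar (rad, 0.25 to 0.42 at the start). Disc 25 mm across, 4 mm thick; its hinge edge faces the lid 1 end of the row and does not give way; the 6 mm tab opposite faces the lid 5 end and stands up to 13 mm high when ajar. It stays where left; about 1 N on its outer half shuts it.
- seat_1 (a point): point fixed to the rack: the centre of the top face of lid 1 when it is shut, 56 mm above the bench; neighbours are 34 mm apart along the arc. The hinge line of the lid is 13 mm from here towards the lid 1 end.
- seat_2 (a point): point fixed to the rack: the centre of the top face of lid 2 when it is shut, 56 mm above the bench; neighbours are 34 mm apart along the arc. The hinge line of the lid is 13 mm from here towards the lid 1 end.
- seat_3 (a point): point fixed to the rack: the centre of the top face of lid 3 when it is shut, 56 mm above the bench; neighbours are 34 mm apart along the arc. The hinge line of the lid is 13 mm from here towards the lid 1 end.
- seat_4 (a point): point fixed to the rack: the centre of the top face of lid 4 when it is shut, 56 mm above the bench; neighbours are 34 mm apart along the arc. The hinge line of the lid is 13 mm from here towards the lid 1 end.
- seat_5 (a point): point fixed to the rack: the centre of the top face of lid 5 when it is shut, 56 mm above the bench; neighbours are 34 mm apart along the arc. The hinge line of the lid is 13 mm from here towards the lid 1 end.
- white_bottle: reagent bottle, white, 43 mm diameter, 75 mm high, loose, standing in the hollow side of the curved rack; origin under its centre
- screw_cap: white screw cap lying open side down, 39 mm diameter, 14 mm high, loose, just behind the rack; origin under its centre
- dish: closed petri dish, 60 mm diameter, 15 mm high, loose, behind the lid 5 end of the rack; origin under its centre
- tweezers: steel forceps lying flat, 19x134x8 mm, loose, to the left of the rack; origin under the middle

How it is judged:
By the outcome, as a careful person would: the job done as asked, in the order asked, and still so for the second after the job is handed in, with the robot touching nothing.
It also fails if it takes over 42 s, if anything falls off the work surface, if the arm or the gripper's body presses on something with over 40 N, if the wrist force passes 120 N, or if a joint passes its speed limit or range.

## Working session

There is one attempt and no reset: what is moved stays moved. The work goes in short steps, Python scripts to look and compute and a tool call to move; the robot and the scene stay as the last step left them, time stands still between calls to the robot, and variables do not carry over. Pictures are saved under pics/ and viewed, at most 10 in all, crops included, and the job is handed in when it is done.

Besides the shell and the picture viewer there is one more tool, called after "Emit:" in YAML: its name, and indented under it one key for each argument. jog_arm: Moves the arm, as the interface text tells. Its arguments: {"type":"object","properties":{"rows":{"type":"array"},"grip":{"type":"number"},"force":{"type":"number"}},"required":["rows"]}

```bash
mkdir -p pics
python3 - <<'E'
from bench import r
import cv2,numpy as np
s=r.sense();print(s)
for n in("scene","side"):
    p,d=r.snapshot(n);cv2.imwrite(f"pics/{n}0.png",p);np.save(f"{n}_d.npy",d)
    c=r.camera_params(n);print(n,c)
print(r.camera_params("wrist"))
E
```

```text
{'time': 0.0, 'joint_pos': array([ 6.64956061e+01,  7.51541176e+00,  8.53296664e+01, -3.49995886e-03,
        8.72609200e+01, -4.89190077e+00]), 'qd': array([-0.00689207,  0.1192514 ,  0.00262112, -0.01762267, -0.05331733,
        0.03834599]), 'joint_efforts': array([ 7.39658481e-04, -5.69394779e+01, -5.00558746e+01, -5.01318198e-05,
        1.42759213e-02,  1.87965850e-05]), 'tool_pos': array([191.26780796, 568.1167088 , 230.23755123]), 'tcp_rot': array([-1.79894090e+02, -5.55618746e-03,  1.61387672e+02]), 'ft_force': array([-0.03156086,  0.55970167,  0.4541948 ]), 'wrist_torque': array([ 0.02673114,  0.03396643, -0.01698869]), 'grip_force': 0.0, 'finger_gap': 85.43233045610407}
scene {'fx': 514.9839986278, 'fy': 514.9839986278, 'cx': 322.5778183171662, 'cy': 190.8907047826361, 'dist_coeffs': array([-0.10830617,  0.        ,  0.        ,  0.        ,  0.        ]), 'pose': array([[ 8.84114670e-01, -3.07519088e-01,  3.51814242e-01,
         2.12667805e+02],
       [-4.67243817e-01, -5.89789759e-01,  6.58658679e-01,
        -4.14997389e+02],
       [ 4.94632019e-03, -7.46712830e-01, 
[... 529 characters left out ...]
2, -9.32704671e-01, -3.60242694e-01,
         4.26791242e+02],
       [ 0.00000000e+00,  0.00000000e+00,  0.00000000e+00,
         1.00000000e+00]])}
{'fx': 308.9205035727857, 'fy': 308.9205035727857, 'cx': 321.2351534156999, 'cy': 200.858938540401, 'dist_coeffs': array([-0.01041998,  0.        ,  0.        ,  0.        ,  0.        ]), 'tool_from_camera': array([[-1.94978063e-04, -9.46567486e-01, -3.22505745e-01,
         8.20018069e+01],
       [ 9.99999763e-01,  2.83454705e-05, -6.87767336e-04,
         3.45320094e-01],
       [ 6.60159776e-04, -3.22505803e-01,  9.46567257e-01,
        -1.41660634e+02],
       [ 0.00000000e+00,  0.00000000e+00,  0.00000000e+00,
         1.00000000e+00]])}
```

View pics/scene0.png

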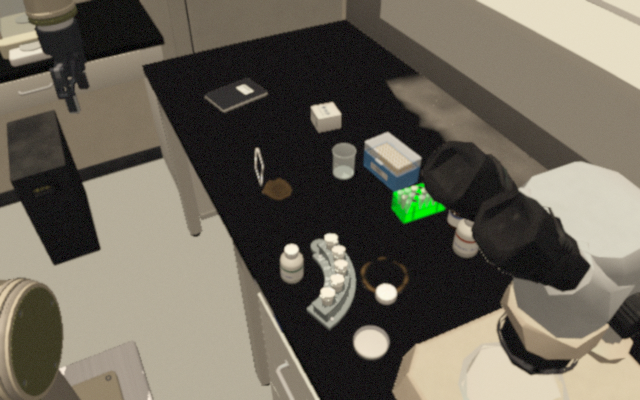

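View pics/side0.png

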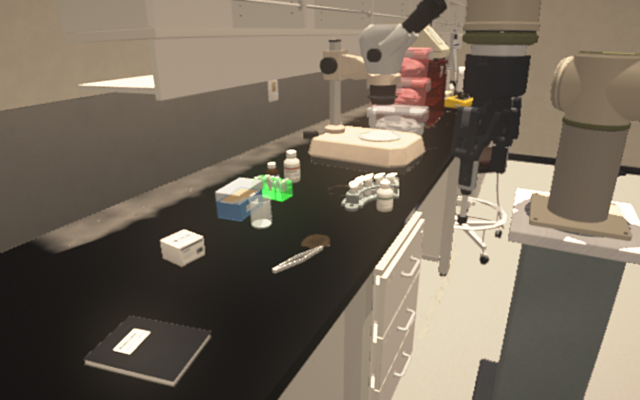

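```bash
cat > h.py <<'E'
from bench import r
import cv2,numpy as np
from scipy.spatial.transform import Rotation as R
def pose(s):
    T=np.eye(4);T[:3,:3]=R.from_euler('xyz',s['tcp_rot'],degrees=True).as_matrix();T[:3,3]=s['tool_pos'];return T
def cloud(n,d,T):
    c=r.camera_params(n);K=np.array([[c['fx'],0,c['cx']],[0,c['fy'],c['cy']],[0,0,1]])
    v,u=np.mgrid[:400,:640];uv=np.stack([u,v],-1).reshape(-1,1,2).astype(float)
    q=cv2.undistortPoints(uv,K,c['dist_coeffs']).reshape(400,640,2)
    P=np.concatenate([q,np.ones((400,640,1))],-1)*d[...,None]
    return P@T[:3,:3].T+T[:3,3]
E
python3 - <<'E'
from h import *
for n,pts in(("scene",[(333,238),(337,251),(341,264),(337,280),(328,295),(318,243),(325,318),(291,250),(387,290),(371,340)]),):
    d=np.load(n+"_d.npy");W=cloud(n,d,r.camera_params(n)['pose'])
    for u,v in pts:print(u,v,W[v,u].round())
p=cv2.imread("pics/scene0.png")[220:380,240:420];cv2.imwrite("pics/c1.png",cv2.resize(p,None,fx=3.7,fy=3.7,interpolation=cv2.INTER_CUBIC))
E
```

```text
333 238 [541. 158.  62.]
337 251 [531. 125.  64.]
341 264 [524.  96.  62.]
337 280 [500.  67.  62.]
328 295 [471.  47.  62.]
318 243 [522. 182.  35.]
325 318 [458.  32.  22.]
291 250 [454. 156.  75.]
387 290 [588.  37.  15.]
371 340 [508. -38.  14.]
```

View pics/c1.png

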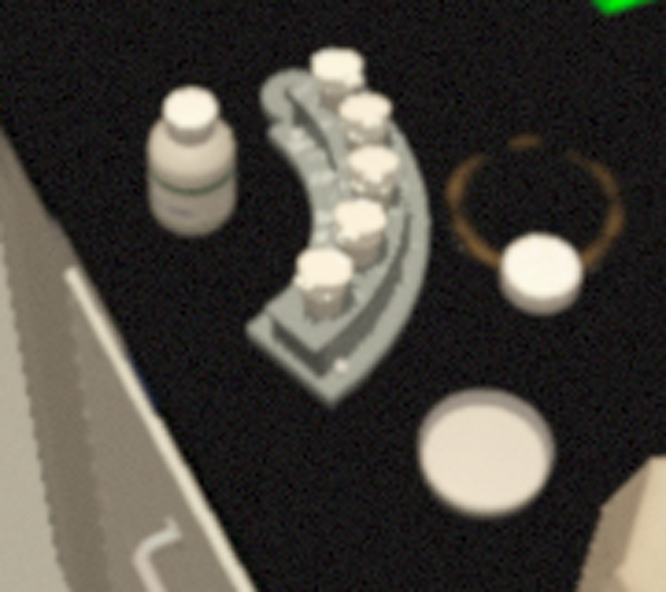

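Run:
```python
from h import *
for n in("scene","side"):
    d=np.load(n+"_d.npy");W=cloud(n,d,r.camera_params(n)['pose']);
    m=(d>0)&(W[...,2]>90)&(W[...,0]>150)&(W[...,0]<850)&(W[...,1]>-350)&(W[...,1]<750)
    q=(W[m]//60).astype(int)
    k,c=np.unique(q[:,:2],axis=0,return_counts=True)
    for a,b in zip(k,c):
        if b>15:
            z=W[m][(q[:,:2]==a).all(1)][:,2];print(n,a*60,b,z.min().round(),z.max().round())
```

```text
scene [120 480] 1132 242.0 464.0
scene [120 540] 390 330.0 462.0
scene [180 480] 1676 243.0 462.0
scene [180 540] 580 295.0 448.0
scene [180 600] 297 241.0 326.0
scene [ 360 -300] 335 504.0 519.0
scene [ 420 -300] 6222 456.0 544.0
scene [ 420 -240] 4473 472.0 545.0
scene [ 420 -180] 97 514.0 537.0
scene [ 480 -360] 327 397.0 442.0
scene [ 480 -300] 2721 374.0 515.0
scene [ 480 -240] 555 90.0 523.0
scene [ 480 -180] 541 90.0 94.0
scene [ 540 -360] 2199 348.0 452.0
scene [ 540 -300] 8219 90.0 461.0
scene [ 540 -240] 5412 90.0 462.0
scene [ 540 -180] 923 90.0 447.0
scene [ 600 -360] 174 348.0 409.0
scene [ 600 -300] 1929 90.0 461.0
scene [ 600 -240] 2404 91.0 461.0
scene [ 600 -180] 751 90.0 101.0
scene [ 660 -360] 161 90.0 94.0
scene [ 660 -300] 817 90.0 102.0
scene [ 660 -180] 80 90.0 94.0
scene [ 720 -360] 697 90.0 95.0
scene [ 720 -300] 1243 90.0 151.0
scene [ 780 -360] 197 90.0 95.0
scene [ 780 -300] 314 90.0 137.0
scene [ 780 -180] 297 320.0 435.0
scene [ 780 -120] 1406 308.0 452.0
scene [780 -60] 1229 307.0 451.0
scene [780   0] 1102 307.0 451.0
scene [780  60] 904 307.0 451.0
sc
[... 1798 characters left out ...]
0.0 452.0
side [780 120] 313 309.0 452.0
side [780 180] 288 310.0 451.0
side [780 240] 234 309.0 451.0
side [780 300] 319 311.0 451.0
side [780 360] 374 314.0 451.0
side [780 420] 441 310.0 451.0
side [780 480] 211 311.0 504.0
side [ 840 -360] 60 382.0 526.0
side [ 840 -300] 128 309.0 526.0
side [ 840 -240] 257 309.0 527.0
side [ 840 -180] 436 309.0 538.0
side [ 840 -120] 346 309.0 528.0
side [840 -60] 414 308.0 528.0
side [840   0] 423 309.0 527.0
side [840  60] 373 308.0 524.0
side [840 120] 386 309.0 524.0
side [840 180] 501 309.0 520.0
side [840 240] 675 309.0 435.0
side [840 300] 713 309.0 430.0
side [840 360] 828 309.0 431.0
side [840 420] 963 309.0 432.0
side [840 480] 799 308.0 504.0
```

Emit:
jog_arm:
  rows:
    - [[-472,-350,0],[0,0,0.234]]
    - [[-472,-350,0],[0,0,0.234]]
    - [[-472,-350,0],[0,0,0.234]]
    - [[-472,-350,0],[0,0,0.234]]
    - [[-472,-350,0],[0,0,0.234]]
    - [[-472,-350,0],[0,0,0.234]]
    - [[-472,-350,0],[0,0,0.234]]
    - [[-472,-350,0],[0,0,0.234]]
    - [[-472,-350,0],[0,0,0.234]]
    - [[-472,-350,0],[0,0,0.234]]
  grip: 0
  force: 20

```text
time: 1.1
tool_pos: [477.6, 156.3, 231.1]
tcp_rot: [-180.0, -0.0, 148.0]
ft_force: [0.7, 1.3, -1.1]
finger_gap: -0.2
grip_force: 0.0
```

Emit:
jog_arm:
  rows:
    - [[-79,-33,0],[0,0,0]]
    - [[-79,-33,0],[0,0,0]]
    - [[-79,-33,0],[0,0,0]]
    - [[-79,-33,0],[0,0,0]]
    - [[-79,-33,0],[0,0,0]]

```text
time: 1.6
tool_pos: [525.9, 89.1, 230.9]
tcp_rot: [-180.0, -0.1, 148.0]
ft_force: [-0.5, 0.4, 0.7]
finger_gap: -0.2
grip_force: 0.0
```

Run:
```python
from h import *
s=r.sense();print(s['tool_pos'],s['tcp_rot'],s['ft_force']);T=pose(s)@r.camera_params("wrist")['tool_from_camera']
p,d=r.snapshot("wrist");cv2.imwrite("pics/w1.png",p);np.savez("w1.npz",d=d,T=T)
```

```text
[525.9029151   89.09411339 230.91807545] [-1.79987119e+02 -5.72617535e-02  1.48013802e+02] [-0.48909027  0.36035323  0.71132889]
```

View pics/w1.png

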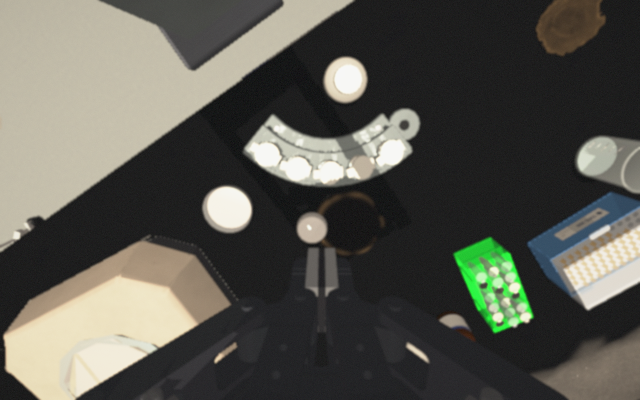

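Run:
```python
from h import *
from scipy.interpolate import griddata
f=np.load("w1.npz");W=cloud("wrist",f['d'],f['T']);p=cv2.imread("pics/w1.png")
sl=(slice(90,210),slice(225,440))
P=W[sl].reshape(-1,3);c=p[sl].reshape(-1,3)
ok=f['d'][sl].ravel()>0;P=P[ok];c=c[ok]
print("bench z",np.median(P[(c.max(1)<40),2]))
# ortho map: x 430..590 , y 0..210, 3px/mm ; u=(y_max - y)
gx,gy=np.meshgrid(np.arange(430,580,.5),np.arange(210,0,-.5),indexing='ij')
Z=griddata(P[:,:2],P[:,2],(gx,gy));C=griddata(P[:,:2],c.astype(float),(gx,gy),method='linear')
hm=cv2.applyColorMap(np.clip((np.nan_to_num(Z)-30)*6,0,255).astype(np.uint8),cv2.COLORMAP_JET)
im=np.vstack([np.nan_to_num(C).astype(np.uint8),hm])[::-1] # x up
for k in range(0,420,40):cv2.line(im,(k,0),(k,600),(90,90,90),1)
for k in range(0,600,40):cv2.line(im,(0,599-k),(420,599-k),(90,90,90),1)
cv2.imwrite("pics/o1.png",im);np.savez("o1.npz",P=P,c=c)
```

```text
bench z -1.9666736311095292Traceback (most recent call last):
  File "<stdin>", line 13, in <module>
cv2.error: OpenCV(4.12.0) :-1: error: (-5:Bad argument) in function 'line'
> Overload resolution failed:
>  - Layout of the output array img is incompatible with cv::Mat
>  - Expected Ptr<cv::UMat> for argument 'img'
```

Run:
```python
from h import *
from scipy.interpolate import griddata
f=np.load("w1.npz");W=cloud("wrist",f['d'],f['T']);p=cv2.imread("pics/w1.png")
sl=(slice(90,210),slice(225,440))
P=W[sl].reshape(-1,3);c=p[sl].reshape(-1,3)
ok=f['d'][sl].ravel()>0;P=P[ok]+[0,0,2];c=c[ok];np.savez("o1.npz",P=P,c=c)
gx,gy=np.meshgrid(np.arange(580,435,-.4),np.arange(205,5,-.4),indexing='ij')
Z=griddata(P[:,:2],P[:,2],(gx,gy));C=griddata(P[:,:2],c.astype(float),(gx,gy))
hm=cv2.applyColorMap(np.clip((np.nan_to_num(Z)-45)*10,0,255).astype(np.uint8),cv2.COLORMAP_JET)
im=np.ascontiguousarray(np.hstack([np.nan_to_num(C).astype(np.uint8),hm])[:,:])
im=cv2.resize(im,(800,int(im.shape[0]*.8)));print(im.shape) # 2px/mm; u=(205-y)*2, v=(580-x)*2
for k in range(10,800,40):cv2.line(im,(k,0),(k,600),(110,110,110),1)
for k in range(0,290,40):cv2.line(im,(0,k),(800,k),(110,110,110),1)
cv2.imwrite("pics/o1.png",im)
```

```text
(290, 800, 3)
```

View pics/o1.png

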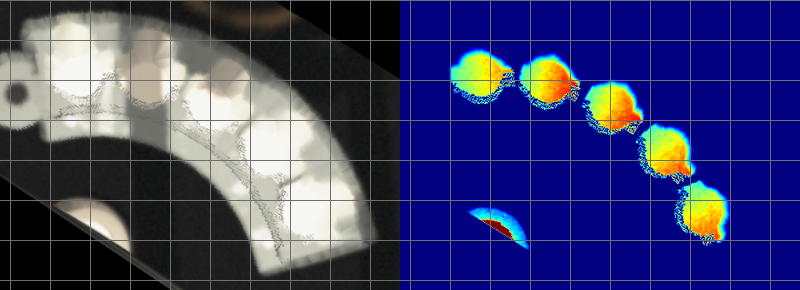

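```bash
cat > fit.py <<'E'
from h import *
from scipy.optimize import minimize
def seats(q,off=0):
    x,y,ph=q;a=(3-np.arange(1,6))*34/110+np.radians(ph)+off/110
    return np.c_[x+110*(np.cos(a)-np.cos(np.radians(ph))),y+110*(np.sin(a)-np.sin(np.radians(ph)))]
def fit(P,q0=(522,98,-30)):
    Q=P[(P[:,2]>54)&(P[:,2]<72)][:,:2]
    Q=Q[np.min(np.linalg.norm(Q[:,None]-seats(q0),axis=2),1)<25]
    g=lambda q:-(1/(1+np.exp((np.min(np.linalg.norm(Q[:,None]-seats(q),axis=2),1)-11.5)/.8))).sum()
    best=min((minimize(g,(q0[0]+i,q0[1]+j,q0[2]+k),method='Nelder-Mead') for i in(-6,0,6) for j in(-6,0,6) for k in(-6,0,6)),key=lambda m:m.fun)
    return best.x,-best.fun/len(Q),Q
E
python3 - <<'E'
from fit import *
P=np.load("o1.npz")['P'];q,fr,Q=fit(P);print(q,fr,len(Q));S=seats(q);print(S.round(1));print(seats(q,-15)[4],seats(q,18)[0])
for i in range(5):
    a=np.radians(q[2])+(2-i)*34/110;t=np.array([np.sin(a),-np.cos(a)]);n=np.array([np.cos(a),np.sin(a)])
    D=P[:,:2]-S[i];m=(np.abs(D@n)<4)&(P[:,2]>50);u=D[m]@t;z=P[m,2];k=np.abs(u)<11
    f=np.polyfit(u[k],z[k],1);e=D[P[:,2]>54];e=e[np.linalg.norm(e,axis=1)<20];print(i+1,"angle",np.arctan(f[0]).round(3),"z hinge",np.polyval(f,-13).round(1),"z tab",np.polyval(f,18).round(1),"u",u.min().round(1),u.max().round(1),"n",(e@n).min().round(1),(e@n).max().round(1))
E
```

```text
[524.53364239 100.38157334 -30.95907288] 0.7446578455487893 2526
[[539.9 165.5]
 [537.3 131.8]
 [524.5 100.4]
 [502.9  74.4]
 [474.3  56.2]]
[460.17161391  51.12894305] [537.01314556 183.27383531]
1 angle 0.26 z hinge 56.7 z tab 64.9 u -13.8 44.9 n -11.9 12.6
2 angle 0.331 z hinge 57.4 z tab 68.1 u -48.0 44.5 n -11.7 13.0
3 angle 0.315 z hinge 57.4 z tab 67.5 u -48.3 44.7 n -11.8 12.6
4 angle 0.321 z hinge 56.7 z tab 67.0 u -47.9 44.9 n -11.9 12.6
5 angle 0.316 z hinge 56.5 z tab 66.6 u -48.2 17.3 n -11.9 12.4
```

```bash
cat > plan.py <<'E'
from fit import *
q=(524.5,100.4,-30.96)
def rel(off,i,z):
    s=r.sense();T=pose(s);p=seats(q,-off)[i-1];return T[:3,:3].T@(np.array([*p,z])-s['tool_pos'])
E
python3 - <<'E'
from plan import *
for o,z in((-20,75),(-20,64),(-8,62),(4,60),(4,57)):print(o,z,rel(o,1,z).round(1))
E
```

```text
-20 75 [ 41.6  87.  156.1]
-20 64 [ 41.6  87.  167.1]
-8 62 [ 33.3  78.3 169.1]
4 60 [ 26.   68.8 171.1]
4 57 [ 26.   68.8 174.1]
```

Emit:
jog_arm:
  rows:
    - [[41.5,87,156],[0,0,0]]
    - [[41.5,87,156],[0,0,0]]
    - [[41.5,87,156],[0,0,0]]
    - [[41.5,87,156],[0,0,0]]
    - [[41.5,87,156],[0,0,0]]
    - [[41.5,87,156],[0,0,0]]
    - [[41.5,87,156],[0,0,0]]

```text
time: 2.35
tool_pos: [538.6, 184.4, 77.5]
tcp_rot: [179.9, 0.1, 148.0]
ft_force: [0.3, 0.5, -0.2]
finger_gap: 0.2
grip_force: 0.0
```

Run:
```python
from plan import *
for i in range(3):
    s=r.sense();print(s['tool_pos'],s['ft_force'],s['tcp_rot'])
    if i<2:p,d=r.snapshot("wrist")
T=pose(s)@r.camera_params("wrist")['tool_from_camera']
P=cloud("wrist",d,T);np.savez("w2.npz",d=d,P=P);b=P[(p.max(2)<30)&(d>0)];print("bench",np.median(b[:,2]))
cv2.imwrite("pics/w2.png",p)
for o,z in((-20,64),(-8,62),(4,60),(4,57)):print(o,z,rel(o,1,z).round(1))
```

```text
[538.60375846 184.42570887  77.47853326] [ 0.32965506  0.54322082 -0.17788377] [1.79884474e+02 1.35358369e-01 1.48024083e+02]
[538.95820678 184.19475625  77.79394821] [0.76599941 0.28924829 0.80587408] [1.79852843e+02 1.60603197e-01 1.47983417e+02]
[539.01601192 184.03010188  77.74163455] [-0.49841886 -1.04231882  0.46982029] [1.79848136e+02 1.60653869e-01 1.47960586e+02]
bench -1.9829827897166012
-20 64 [ 2.8 -0.4 13.7]
-8 62 [-5.5 -9.  15.7]
4 60 [-12.8 -18.5  17.7]
4 57 [-12.8 -18.5  20.7]
```

View pics/w2.png

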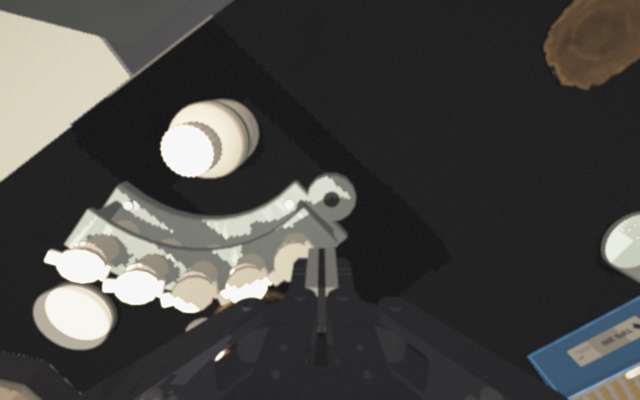

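Emit:
jog_arm:
  rows:
    - [[2,0,7],[0,0,0]]
    - [[2,0,11],[0,0,0]]
    - [[-1,-4,13],[0,0,0]]
    - [[-5.5,-9,15],[0,0,0]]
    - [[-8,-12,16],[0,0,0]]
    - [[-10,-15,17],[0,0,0]]
    - [[-13,-18.5,17.7],[0,0,0]]
    - [[-13,-18.5,17.7],[0,0,0]]

```text
time: 3.25
tool_pos: [538.8, 160.9, 57.6]
tcp_rot: [-180.0, 0.0, 147.9]
ft_force: [-1.4, -0.1, 0.7]
finger_gap: 0.1
grip_force: 0.0
```

Run:
```python
from plan import *
s=r.sense();print(s['tool_pos'],s['ft_force'],rel(4,1,57).round(1),rel(6,1,56).round(1))
```

```text
[538.82551896 160.87361736  57.56610085] [-1.41697376 -0.09435555  0.66949739] [-0.7  1.2  0.6] [-1.8 -0.4  1.6]
```

Emit:
jog_arm:
  rows:
    - [[0,0,0.5],[0,0,0]]
    - [[0,0,1],[0,0,0]]
    - [[0,0,1],[0,0,0]]

```text
time: 3.55
tool_pos: [538.8, 161.6, 56.6]
tcp_rot: [180.0, 0.0, 148.0]
ft_force: [-0.2, -1.4, 1.0]
finger_gap: 0.1
grip_force: 0.3
```

Emit:
jog_arm:
  rows:
    - [[0,0,0.5],[0,0,0]]
    - [[0,0,1],[0,0,0]]
    - [[0,0,1],[0,0,0]]

```text
time: 3.85
tool_pos: [538.8, 161.6, 56.0]
tcp_rot: [180.0, 0.0, 148.0]
ft_force: [-1.5, -1.0, 4.7]
finger_gap: -0.2
grip_force: 2.4
```

```bash
cat >> plan.py <<'E'
def rows(i,z0):  # z0: light-contact height relative to present command (tool z, + = down)
    o=[-28,-23,-18,-13,-8,-4,0,3,6,6];h=[1,3,4.5,4.8,4.6,3.8,2.6,1.4,.4,0]
    print([[[*np.round(rel(a,i,0)[:2]*2)/2,round(z0-b,1)],[0,0,0]] for a,b in zip(o,h)])
E
python3 - <<'E'
from plan import *
print(r.sense()['tool_pos'],r.sense()['ft_force']);rows(2,-.4)
E
```

```text
[538.81104112 161.62804964  56.0211701 ] [-1.51633526 -1.00256978  4.70137144]
[[[np.float64(-2.0), np.float64(-1.0), -1.4], [0, 0, 0]], [[np.float64(-5.0), np.float64(-5.5), -3.4], [0, 0, 0]], [[np.float64(-7.5), np.float64(-9.5), -4.9], [0, 0, 0]], [[np.float64(-9.5), np.float64(-14.0), -5.2], [0, 0, 0]], [[np.float64(-11.5), np.float64(-18.5), -5.0], [0, 0, 0]], [[np.float64(-13.0), np.float64(-22.5), -4.2], [0, 0, 0]], [[np.float64(-14.5), np.float64(-26.0), -3.0], [0, 0, 0]], [[np.float64(-15.5), np.float64(-29.0), -1.8], [0, 0, 0]], [[np.float64(-16.5), np.float64(-32.0), -0.8], [0, 0, 0]], [[np.float64(-16.5), np.float64(-32.0), -0.4], [0, 0, 0]]]
```

Emit:
jog_arm:
  rows:
    - [[-2,-1,-1.4],[0,0,0]]
    - [[-5,-5.5,-3.4],[0,0,0]]
    - [[-7.5,-9.5,-4.9],[0,0,0]]
    - [[-9.5,-14,-5.2],[0,0,0]]
    - [[-11.5,-18.5,-5],[0,0,0]]
    - [[-13,-22.5,-4.2],[0,0,0]]
    - [[-14.5,-26,-3],[0,0,0]]
    - [[-15.5,-29,-1.8],[0,0,0]]
    - [[-16.5,-32,-1],[0,0,0]]
    - [[-16.5,-32,-0.8],[0,0,0]]

```text
time: 4.85
tool_pos: [535.5, 125.2, 56.2]
tcp_rot: [-180.0, -0.0, 148.0]
ft_force: [-0.5, 0.4, 0.3]
finger_gap: 0.1
grip_force: 0.4
```

Emit:
jog_arm:
  rows:
    - [[0,0,0],[0,0,0]]

```text
time: 4.95
tool_pos: [535.6, 125.6, 56.3]
tcp_rot: [-180.0, -0.0, 148.0]
ft_force: [0.1, 0.0, 0.2]
finger_gap: 0.1
grip_force: 0.0
```

Run:
```python
from plan import *
s=r.sense();print(s['tool_pos'],s['ft_force'],rel(6,2,56.2).round(1))
p,d=r.snapshot("side");cv2.imwrite("pics/s2.png",p)
```

```text
[535.57229298 125.58987579  56.25791291] [0.1368248  0.04208096 0.17721013] [0.1 0.4 0.1]
```

Emit:
jog_arm:
  rows:
    - [[0,0,0.4],[0,0,0]]
    - [[0,0,0.4],[0,0,0]]

```text
time: 5.2
tool_pos: [535.8, 125.8, 56.1]
tcp_rot: [-180.0, 0.0, 148.0]
ft_force: [-0.3, -1.0, 2.0]
finger_gap: 0.2
grip_force: 0.8
```

Emit:
jog_arm:
  rows:
    - [[0,0,0.3],[0,0,0]]
    - [[0,0,0.3],[0,0,0]]

```text
time: 5.4
tool_pos: [535.7, 125.8, 56.0]
tcp_rot: [180.0, 0.0, 148.0]
ft_force: [-1.9, -0.9, 4.1]
finger_gap: -0.4
grip_force: 2.4
```

Run:
```python
from plan import *
print(r.sense()['tool_pos'],r.sense()['ft_force']);rows(3,-.4)
```

```text
[535.72966026 125.76300149  56.01514617] [-1.9268022  -0.93895938  4.11188574]
[[[np.float64(0.0), np.float64(0.0), -1.4], [0, 0, 0]], [[np.float64(-1.0), np.float64(-4.5), -3.4], [0, 0, 0]], [[np.float64(-2.0), np.float64(-9.5), -4.9], [0, 0, 0]], [[np.float64(-3.0), np.float64(-14.5), -5.2], [0, 0, 0]], [[np.float64(-3.5), np.float64(-19.5), -5.0], [0, 0, 0]], [[np.float64(-4.0), np.float64(-23.5), -4.2], [0, 0, 0]], [[np.float64(-4.0), np.float64(-27.5), -3.0], [0, 0, 0]], [[np.float64(-4.0), np.float64(-30.5), -1.8], [0, 0, 0]], [[np.float64(-4.0), np.float64(-33.5), -0.8], [0, 0, 0]], [[np.float64(-4.0), np.float64(-33.5), -0.4], [0, 0, 0]]]
```

Contact confirmed, lid 2 shut. On to lid 3.

Emit:
jog_arm:
  rows:
    - [[0,0,-1.4],[0,0,0]]
    - [[-1,-4.5,-3.4],[0,0,0]]
    - [[-2,-9.5,-4.9],[0,0,0]]
    - [[-3,-14.5,-5.2],[0,0,0]]
    - [[-3.5,-19.5,-5],[0,0,0]]
    - [[-4,-23.5,-4.2],[0,0,0]]
    - [[-4,-27.5,-3],[0,0,0]]
    - [[-4,-30.5,-1.8],[0,0,0]]
    - [[-4,-33.5,-1],[0,0,0]]
    - [[-4,-33.5,-0.7],[0,0,0]]

```text
time: 6.4
tool_pos: [521.0, 94.8, 56.2]
tcp_rot: [-180.0, -0.0, 148.0]
ft_force: [-0.0, 0.7, 0.9]
finger_gap: 0.2
grip_force: 0.4
```

Emit:
jog_arm:
  rows:
    - [[0,0,0.2],[0,0,0]]
    - [[0,0,0.2],[0,0,0]]

```text
time: 6.6
tool_pos: [521.3, 95.2, 56.1]
tcp_rot: [-180.0, -0.0, 148.0]
ft_force: [-1.2, -0.6, 0.5]
finger_gap: -0.3
grip_force: 0.0
```

Run:
```python
from plan import *
s=r.sense();print(s['tool_pos'],s['ft_force'],rel(6,3,56.2).round(1))
```

```text
[521.33268557  95.21153458  56.13961844] [-1.15757526 -0.58048993  0.53185546] [ 0.1  0.1 -0.1]
```

Emit:
jog_arm:
  rows:
    - [[0,0,0.4],[0,0,0]]
    - [[0,0,0.4],[0,0,0]]

```text
time: 6.8
tool_pos: [521.4, 95.2, 56.0]
tcp_rot: [-180.0, 0.0, 148.0]
ft_force: [-2.1, -0.2, 4.4]
finger_gap: -0.1
grip_force: 2.0
```

Run:
```python
from plan import *
print(r.sense()['tool_pos'],r.sense()['ft_force']);rows(4,-.4)
```

```text
[521.3845956  95.2383037  56.0450987] [-2.08950905 -0.21963773  4.41590316]
[[[np.float64(0.0), np.float64(0.0), -1.4], [0, 0, 0]], [[np.float64(0.5), np.float64(-5.0), -3.4], [0, 0, 0]], [[np.float64(1.0), np.float64(-10.0), -4.9], [0, 0, 0]], [[np.float64(1.5), np.float64(-15.0), -5.2], [0, 0, 0]], [[np.float64(2.5), np.float64(-20.0), -5.0], [0, 0, 0]], [[np.float64(3.5), np.float64(-23.5), -4.2], [0, 0, 0]], [[np.float64(4.5), np.float64(-27.5), -3.0], [0, 0, 0]], [[np.float64(5.5), np.float64(-30.5), -1.8], [0, 0, 0]], [[np.float64(6.5), np.float64(-33.0), -0.8], [0, 0, 0]], [[np.float64(6.5), np.float64(-33.0), -0.4], [0, 0, 0]]]
```

Emit:
jog_arm:
  rows:
    - [[0,0,-1.4],[0,0,0]]
    - [[0.5,-5,-3.4],[0,0,0]]
    - [[1,-10,-4.9],[0,0,0]]
    - [[1.5,-15,-5.2],[0,0,0]]
    - [[2.5,-20,-5],[0,0,0]]
    - [[3.5,-23.5,-4.2],[0,0,0]]
    - [[4.5,-27.5,-3],[0,0,0]]
    - [[5.5,-30.5,-1.8],[0,0,0]]
    - [[6.5,-33,-1],[0,0,0]]
    - [[6.5,-33,-0.6],[0,0,0]]

```text
time: 7.8
tool_pos: [497.9, 70.4, 56.2]
tcp_rot: [-180.0, -0.0, 148.0]
ft_force: [-0.5, -0.4, 1.2]
finger_gap: -0.3
grip_force: 0.4
```

Emit:
jog_arm:
  rows:
    - [[0,0,0.4],[0,0,0]]
    - [[0,0,0.4],[0,0,0]]

```text
time: 8.0
tool_pos: [498.3, 70.6, 56.1]
tcp_rot: [-180.0, -0.0, 148.0]
ft_force: [-1.2, -1.4, 1.1]
finger_gap: -0.3
grip_force: 0.9
```

Run:
```python
from plan import *
s=r.sense();print(s['tool_pos'],s['ft_force'],rel(6,4,56.2).round(1))
rows(5,-.4)
```

```text
[498.29726196  70.60940457  56.07960136] [-1.2409589  -1.35912375  1.11401587] [ 0.  -0.1 -0.1]
[[[np.float64(0.0), np.float64(-0.0), -1.4], [0, 0, 0]], [[np.float64(2.0), np.float64(-5.0), -3.4], [0, 0, 0]], [[np.float64(4.0), np.float64(-9.5), -4.9], [0, 0, 0]], [[np.float64(6.0), np.float64(-14.0), -5.2], [0, 0, 0]], [[np.float64(8.5), np.float64(-18.0), -5.0], [0, 0, 0]], [[np.float64(10.5), np.float64(-21.5), -4.2], [0, 0, 0]], [[np.float64(13.0), np.float64(-25.0), -3.0], [0, 0, 0]], [[np.float64(14.5), np.float64(-27.5), -1.8], [0, 0, 0]], [[np.float64(16.5), np.float64(-30.0), -0.8], [0, 0, 0]], [[np.float64(16.5), np.float64(-30.0), -0.4], [0, 0, 0]]]
```

Press a touch more on lid 4 for a firm reading, then lid 5.

Emit:
jog_arm:
  rows:
    - [[0,0,0.3],[0,0,0]]
    - [[0,0,0.3],[0,0,0]]

```text
time: 8.2
tool_pos: [498.4, 70.6, 56.0]
tcp_rot: [-180.0, -0.0, 148.0]
ft_force: [-3.8, -1.3, 5.7]
finger_gap: -0.0
grip_force: 2.8
```

Emit:
jog_arm:
  rows:
    - [[0,0,-1.4],[0,0,0]]
    - [[2,-5,-3.4],[0,0,0]]
    - [[4,-9.5,-4.9],[0,0,0]]
    - [[6,-14,-5.2],[0,0,0]]
    - [[8.5,-18,-5],[0,0,0]]
    - [[10.5,-21.5,-4.2],[0,0,0]]
    - [[13,-25,-3],[0,0,0]]
    - [[14.5,-27.5,-1.8],[0,0,0]]
    - [[16.5,-30,-1],[0,0,0]]
    - [[16.5,-30,-0.6],[0,0,0]]

```text
time: 9.2
tool_pos: [467.8, 53.8, 56.0]
tcp_rot: [-180.0, -0.0, 148.0]
ft_force: [-3.1, -0.8, 3.6]
finger_gap: -0.2
grip_force: 1.6
```

Emit:
jog_arm:
  rows:
    - [[0,0,0.3],[0,0,0]]
    - [[0,0,0.3],[0,0,0]]

```text
time: 9.4
tool_pos: [468.4, 53.9, 56.0]
tcp_rot: [-180.0, -0.0, 148.0]
ft_force: [-0.5, 0.5, 1.3]
finger_gap: 0.0
grip_force: 0.8
```

Run:
```python
from plan import *
s=r.sense();print(s['tool_pos'],s['ft_force'],rel(6,5,56.2).round(1))
```

```text
[468.41848926  53.93188909  56.04466537] [-0.52675057  0.53674274  1.29511537] [-0.2  0.2 -0.2]
```

Emit:
jog_arm:
  rows:
    - [[0,0,0.2],[0,0,0]]
    - [[0,0,0.2],[0,0,0]]
    - [[0,0,-2],[0,0,0]]
    - [[0,0,-20],[0,0,0]]
    - [[0,0,-65],[0,0,0]]
    - [[0,0,-110],[0,0,0]]
    - [[-33,58,-175],[0,0,0]]
    - [[-33,58,-175],[0,0,0]]
    - [[-33,58,-175],[0,0,0]]
    - [[-33,58,-175],[0,0,0]]

```text
time: 10.4
tool_pos: [527.8, 85.9, 231.3]
tcp_rot: [180.0, 0.0, 148.0]
ft_force: [0.0, 0.2, -1.7]
finger_gap: 0.1
grip_force: 0.0
```

Emit:
jog_arm:
  rows:
    - [[0,0,0],[0,0,0]]
    - [[0,0,0],[0,0,0]]

```text
time: 10.6
tool_pos: [525.8, 85.2, 229.2]
tcp_rot: [-179.9, -0.1, 148.0]
ft_force: [0.1, 0.1, -0.4]
finger_gap: 0.1
grip_force: 0.0
```

Run:
```python
from fit import *
s=r.sense();print(s['time'],s['tool_pos'],s['ft_force']);T=pose(s)@r.camera_params("wrist")['tool_from_camera']
p,d=r.snapshot("wrist");W=cloud("wrist",d,T)[90:215,200:450].reshape(-1,3)
P=W+[0,0,2]
q,fr,Q=fit(P);print(q,fr,len(Q));S=seats(q)
for i in range(5):
    a=np.radians(q[2])+(2-i)*34/110;t=np.array([np.sin(a),-np.cos(a)]);n=np.array([np.cos(a),np.sin(a)])
    D=P[:,:2]-S[i];m=(np.abs(D@n)<6)&(P[:,2]>50);u=D[m]@t;z=P[m,2];k=np.abs(u)<10
    f=np.polyfit(u[k],z[k],1);print(i+1,np.arctan(f[0]).round(3),np.polyval(f,0).round(1))
cv2.imwrite("pics/w3.png",cv2.resize(p[60:260,180:480],None,fx=2.6,fy=2.6,interpolation=cv2.INTER_CUBIC))
```

```text
10.6 [525.76392378  85.22632461 229.17512493] [ 0.0822687   0.10432714 -0.381979  ]
[523.92892613  99.2278467  -31.62421122] 0.7178845929423869 2612
1 0.001 56.9
2 0.017 57.0
3 0.013 57.1
4 -0.005 57.0
5 -0.016 57.0
```

View pics/w3.png

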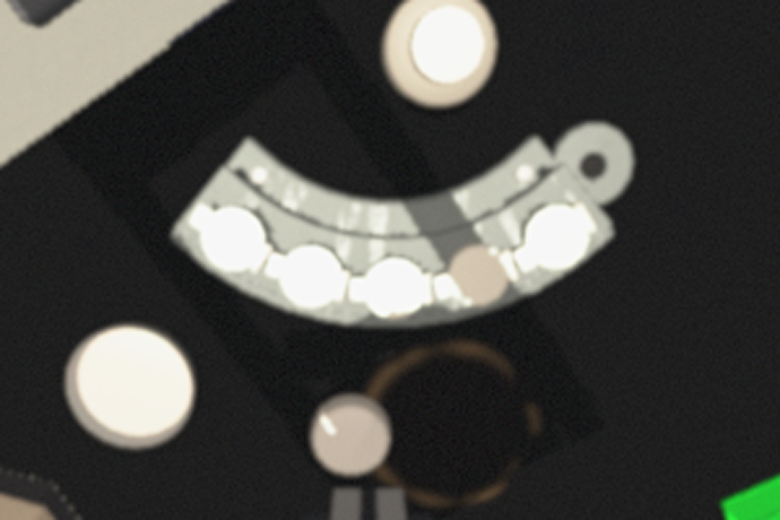

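All five lids read flat at the same height, the rack is where it was to within measurement error, and the tool is clear, so I'm handing in.

```bash
python3 -c "
from bench import r
print(r.hand_in())"
```

```text
the job is handed in; nothing more can be done
None
```

All five lids were pressed shut in order from the lug end, with contact forces reading under about 7 N, and the last image shows them flat (within 0.02 rad). The rack measured about 1 mm and 0.7° from its first fit, within measurement error. The arm moved clear and I handed the job in at about 10.7 s; no verdict came back.

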